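# Release the ratchet and close the cap press

### The arm

A 7-joint arm with a two-finger parallel gripper is mounted at the origin on a cart in front of the work surface, level with it; the furniture and walls round the work are solid. World frame = base frame: x ahead of the robot, y to its left, z up, the work surface at z = 0. Lengths are in m, angles in degrees, forces in N, time in s.
With the tool pointing down it reaches from about 0.425 to 0.925 m from the base axis. Payload 6.8 kg.
Tool frame: the origin (TCP) lies at the very end of the fingers, on their centre line; the grasp point (between the pads) lies arm.grip_point_offset behind it (arm.grip_point_offset is the distance from the TCP to the grasp point, in m); z points along the fingers, y is the direction in which the jaws open and shut (so a half turn about z gives the same grasp; the last joint's range is limited). The gripper opens to 85 mm and grips with 20 to 120 N. Pads are 22 mm wide; open, the fingers measure 114 mm over their backs; the gripper's body (76 mm by 85 mm) begins 54 mm behind the grasp point. The pads swing forward as they close: fully open they stand 13 mm farther back than shut.
Start: joints at [62.905, 27.33, 1.283, 89.118, -0.659, 63.558, -4.761], TCP at [0.241, -0.631, 0.231] pointing down, gripper open.
Joint ranges: [-169.35, 169.35], [-19.33, 120.38], [-80.79, 83.38], [13.8, 139.57], [-78.32, 258.32], [9.67, 109.79], [-169.56, 169.56]. Speed limits (degrees/s): [136.94, 136.94, 180, 180, 180, 180, 180].

### API

Orientations are given as a 3x3 rotation matrix whose columns are the frame's x, y, z axes.
In Python, from bench import arm, read_camera, camera_params, ticket gives the robot as it stands.
- The arm moves only by the tool send_rows, never from a script. Its argument "plan" is a list of rows, each a list of 3 entries, a list of its own where there are three numbers: the shift along the tool's x, y, z in m, then the turn, a rotation vector about the tool's x, y, z in degrees, then the opening in per cent of the stroke, from 0 (shut) to 100 (fully open). In form: [[[x, y, z], [ax, ay, az], jaw], ...]. A call has 1 to 12 rows; each row is the pose to reach, as a shift and turn from the pose commanded when the call began, along the tool's axes at that moment; what a row does not reach only later rows make up. A row lasts 1/10 s, in which the tool goes at most 50 mm and 8.59 degrees, less where a joint would pass 70% of its speed; a pose out of reach is approached as far as the arm can. A call with a gripper value outside its range is refused whole. The fingers move at their own pace and stop on an object; "force" is the grip in N (left out, the last holds). Time passes only in rows, so rows that repeat a pose let the fingers close. It gives the time, the measured TCP pose, the force and the opening at its end, in the units of the state.
- arm.read_state(): the state, without advancing time (a new reading comes with each control period).
- read_camera(name): name is "scene" or "side" or "wrist"; returns the picture (384x512x3 uint8, red, green, blue); there is no depth.
- camera_params(name): a dict with "mtx" (3x3 intrinsics, pixels), "D" ([k1, k2, p1, p2, k3] as OpenCV has them; the pictures are not rectified), "cam_to_world" (4x4, takes a point from camera to world coordinates); the wrist camera has in their place "mount" (4x4, takes a point from camera to tool coordinates, whose origin is the TCP and whose axes are the flange's). Camera axes: x right, y down, z forward; pixel columns grow to the right and rows downward; lengths in m; the calibration is good to about 2 mm. A picture is of the moment at which its call begins: read the wrist's pose just before it. camera_params takes no time and is no camera call.
- ticket.sign_off(): hands the job in, once; it reports no verdict.
The state is a dict: "t": time; "qpos": joint angles; "qvel": joint speeds; "joint_efforts": joint torques, N m; "eef_pos": TCP position; "ee_rot": TCP orientation; "ft_force": force on the tool from outside, world axes, zero at the start; "torque": the same for the moment, N m; "gripper_width": finger opening in m.
Only numpy, scipy, OpenCV 4.12 (cv2) and the standard library are available. Lean on these libraries where they do the work, as an engineer would, in place of code of your own. Each camera call takes 0.05 s, during which the arm holds its last target. There are 200 camera calls.

### The job

Close the small cap press on the cap that lies in its nest: press down the tab of the ratchet pawl until the pawl is free of the teeth, then push the raised arm down by its crossbar until its round pad rests flat on the cap. Only push with the fingers: do not grasp or lift anything, do not raise the arm or force it down against the locked pawl, leave the cap in its nest, and leave the jar, the marker and the tape roll alone.

Things in the scene. Friction and masses are not known exactly. Their poses are not given: they have to be found in the camera images.
- cap_press: the cap press, fixed on the table to the robot's left: an aluminium base plate 230 x 70 x 12 mm with steel posts, a toothed arm and a pawl. Origin on the table under the arm's hinge axis; z up; its x axis points along the plate from the hinge to the nest (the arm reaches that way, the pawl's tab lies the other way), y is the hinge axis. The plate runs from x = -97 to +133 mm. The steel posts beside the pawl, at x = -59 to -41 mm, reach z = 86 mm
- press_hinge (a point): point on the arm's hinge axis, middle of the arm, 48 mm above the table; axes as those of cap_press
- press_arm (a joint): angle of the arm above level, rad: 0 = level, the pad lying flat on the cap in the nest; it starts raised (about 0.8 to 1.0). Positive is up. It stays where it is left: about 3 to 5 N down on the crossbar moves it when the pawl is free. With the pawl engaged it can be lowered only to about 0.75, where a tooth meets the pawl
- crossbar_mid (a point): middle of the black crossbar at the arm's free end, a round bar 18 mm thick and 40 mm long, parallel to the hinge axis, 135 mm from the hinge (on the line through the hinge at the arm's angle); when the arm is level its middle is at x = 135 mm of cap_press, 48 mm above the table. To close the arm, push on top of the bar and follow the arc about the hinge
- press_pawl (a joint): angle of the pawl, rad: 0 = its nose is in the teeth (locked), grows as the tab is pressed down; clear of the teeth from about 0.15, end stop at 0.40. It pivots at x = -50 mm of cap_press, 76.5 mm above the table, parallel to the arm's hinge, and stays where it is left; about 4 to 6 N on the tab moves it
- tab_top (a point): middle of the top face of the pawl's thumb tab, a ribbed steel plate 28 mm (along x of cap_press) x 26 mm, 6 mm thick, at the end of the press away from the nest; locked, this point is at x = -88 mm of cap_press, 95 mm above the table; at the end stop it has gone about 16 mm down and 4 mm away from the nest. Nothing lies under the tab but the base plate
- nest_floor (a point): middle of the nest's floor, 15 mm above the table, at x = 85 mm of cap_press: a shallow black cup, 78 mm outside, 68 mm inside, its rim 7 mm above its floor
- cap_mid (a point): centre of the loose jar cap (63 mm round, 14 mm high) that lies in the nest, 7 mm above the nest's floor. The arm's pad is 48 mm round
- jar: bystander: closed glass jar 66 mm round, 91 mm high, standing near the table's left edge; origin at the centre of its underside
- marker: bystander: marker pen 138 mm long, 17 mm thick, lying beside the press on the robot's side; origin at its middle, underneath
- tape: bystander: roll of tape 80 mm round, 24 mm high, lying flat to the robot's right, beyond the tape dispenser; origin at the centre of its underside
There are look-alikes about, which are no part of the job. Leave any blue look-alike of the part that bears cap_mid alone.

How it is judged:
By the outcome, as a careful person would: the job done as asked, in the order asked, and still so for the second after the job is handed in, with the robot touching nothing.
It also fails if it takes over 43 s, if anything falls off the work surface, if the arm or the gripper's body presses on something with over 40 N, if the wrist force passes 120 N, or if a joint passes its speed limit or range.

## Working session

There is one attempt and no reset: what is moved stays moved. The work goes in short steps, Python scripts to look and compute and a tool call to move; the robot and the scene stay as the last step left them, time stands still between calls to the robot, and variables do not carry over. Pictures are saved under pics/ and viewed, about 8 in all and at most 12, crops included, and the job is handed in when it is done.

Besides the shell and the picture viewer there is one more tool, called as a command line: name --argument value ..., lists and objects as JSON in quotes. send_rows: Moves the arm, as the interface text tells. Its arguments: {"type":"object","properties":{"plan":{"type":"array"},"force":{"type":"number"}},"required":["plan"]}

```bash
mkdir -p pics; ls; python3 - <<'E'
from bench import arm, read_camera, camera_params
import cv2, numpy as np
s=arm.read_state()
for k,v in s.items(): print(k,np.round(v,4).tolist())
print(arm.grip_point_offset)
ims=[]
for n in ("scene","side"):
    im=read_camera(n); cv2.imwrite(f"pics/{n}0.png",cv2.resize(im[:,:,::-1],(800,600),interpolation=cv2.INTER_CUBIC)); np.save(f"{n}0.npy",im)
    p=camera_params(n); print(n,[np.round(p[k],4).tolist() for k in p])
print(camera_params("wrist"))
E
```

```text
pics
t 0.0
qpos [62.9051, 27.3765, 1.2799, 89.178, -0.6594, 63.557, -4.7619]
qvel [0.078, 0.0897, -0.0532, -0.0267, -0.0658, -0.0855, -0.0295]
joint_efforts [-0.0, -59.6456, 1.6079, -28.12, 0.0125, 0.0094, 0.0]
eef_pos [0.2406, -0.63, 0.2303]
ee_rot [[0.9342, 0.3568, -0.0008], [0.3568, -0.9342, 0.0016], [-0.0001, -0.0018, -1.0]]
ft_force [-0.3285, -0.981, 0.5642]
torque [-0.0011, -0.0415, 0.0215]
gripper_width 0.0854
0.0187
scene [[[384.7101, 0.0, 258.7251], [0.0, 384.7101, 187.7297], [0.0, 0.0, 1.0]], [0.0063, 0.0, 0.0, 0.0, 0.0], [[-0.6394, -0.5251, 0.5617, 0.0493], [-0.7687, 0.4514, -0.4531, 0.5272], [-0.0156, -0.7215, -0.6923, 0.7335], [0.0, 0.0, 0.0, 1.0]]]
side [[[432.6925, 0.0, 249.9911], [0.0, 432.6925, 190.6122], [0.0, 0.0, 1.0]], [-0.1066, 0.0, 0.0, 0.0, 0.0], [[-0.9983, -0.0229, 0.0529, 0.508], [-0.0576, 0.45, -0.8912, 1.1643], [-0.0034, -0.8928, -0.4505, 0.6246], [0.0, 0.0, 0.0, 1.0]]]
{'mtx': array([[289.76064255,   0.        , 255.18713412],
       [  0.        , 289.76064255, 192.03113798],
       [  0.        ,   0.        ,   1.        ]]), 'D': array([-0.07395691,  0.        ,  0.        ,  0.        ,  0.        ]), 'mount': array([[ 8.42148004e-04, -9.48607874e-01, -3.16452828e-01,
         8.13703356e-02],
       [ 9.99999589e-01,  9.05341366e-04, -5.26659553e-05,
        -5.32362726e-04],
       [ 3.36457175e-04, -3.16452653e-01,  9.48608246e-01,
        -1.43969550e-01],
       [ 0.00000000e+00,  0.00000000e+00,  0.00000000e+00,
         1.00000000e+00]])}
```

View pics/scene0.png

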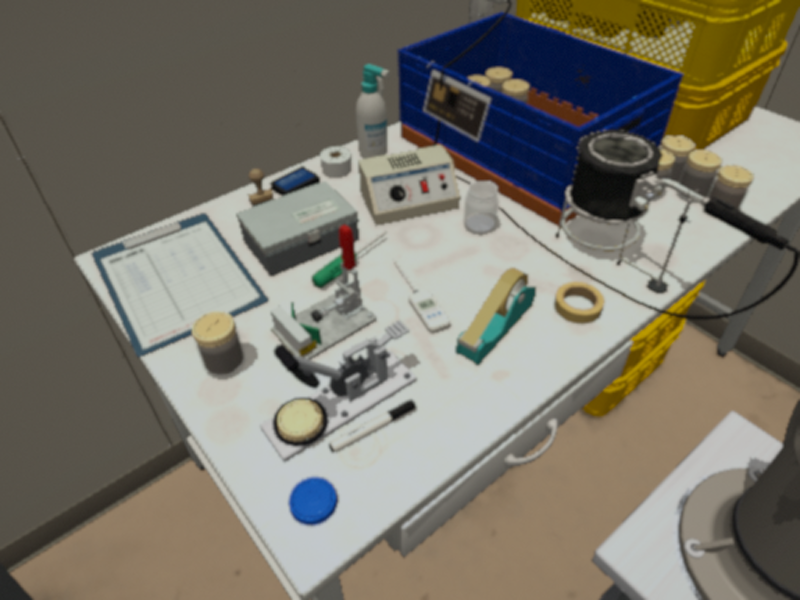

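View pics/side0.png

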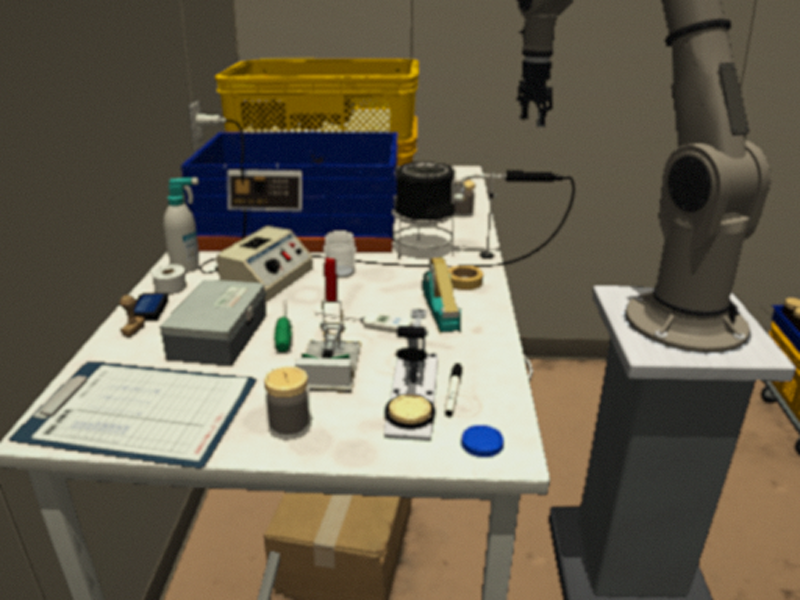

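The scene shows the press around (340,390) of 800x600: tan cap in the nest at (299,420), raised black crossbar at (297,365), and the light tab at (398,335). In the side view the cap is at (409,410). There are two candidate caps. The tan one in the black cup on the plate is the one meant. The blue one (scene (313,500), side (482,440)) is the look-alike to leave alone. I'll confirm this in an enlarged crop.

```bash
cat > h.py <<'E'
import numpy as np, cv2
from bench import camera_params
def ray(n,uv):
    p=camera_params(n); q=cv2.undistortPoints(np.array([[uv]],float),p["mtx"],p["D"])[0,0]
    T=p["cam_to_world"]; return T[:3,3],T[:3,:3]@np.array([q[0],q[1],1])
def plane(n,uv,z):
    o,d=ray(n,uv); return o+d*(z-o[2])/d[2]
def tri(a,b):
    (o1,d1),(o2,d2)=ray("scene",a),ray("side",b); s=np.linalg.lstsq(np.c_[d1,-d2],o2-o1,rcond=None)[0]
    p,q=o1+s[0]*d1,o2+s[1]*d2; return (p+q)/2,np.linalg.norm(p-q)
def proj(n,P):
    p=camera_params(n); W=np.linalg.inv(p["cam_to_world"]); r=cv2.Rodrigues(W[:3,:3])[0]
    return cv2.projectPoints(np.array(P,float).reshape(-1,3),r,W[:3,3],p["mtx"],p["D"])[0][:,0]
E
python3 - <<'E'
from h import *
out=[]
for n,(x,y,w,h) in {"scene":(160,195,120,105),"side":(235,195,75,90)}.items():
    im=np.load(f"{n}0.npy"); 
    hsv=cv2.cvtColor(im,cv2.COLOR_RGB2HSV)
    m=cv2.inRange(hsv,(15,50,120),(35,255,255)); k=np.zeros_like(m);k[y:y+h,x:x+w]=m[y:y+h,x:x+w]
    c=max(cv2.findContours(k,0,2)[0],key=cv2.contourArea); e=cv2.fitEllipse(c); print(n,e,plane(n,e[0],.029))
    cr=cv2.resize(im[y:y+h,x:x+w,::-1],None,fx=520/h if n=="side" else 6.6,fy=520/h if n=="side" else 6.6,interpolation=cv2.INTER_CUBIC)
    cv2.imwrite(f"pics/{n}_crop.png",cr)
    print(cr.shape)
E
```

```text
scene ((190.93026733398438, 267.79644775390625), (23.679180145263672, 28.45516586303711), 65.59675598144531) [0.52338847 0.33943398 0.029     ]
(693, 792, 3)
side ((261.8995666503906, 260.42120361328125), (17.21760368347168, 26.41626739501953), 91.21424102783203) [0.52970693 0.3435544  0.029     ]
(520, 433, 3)
```

View pics/scene_crop.png

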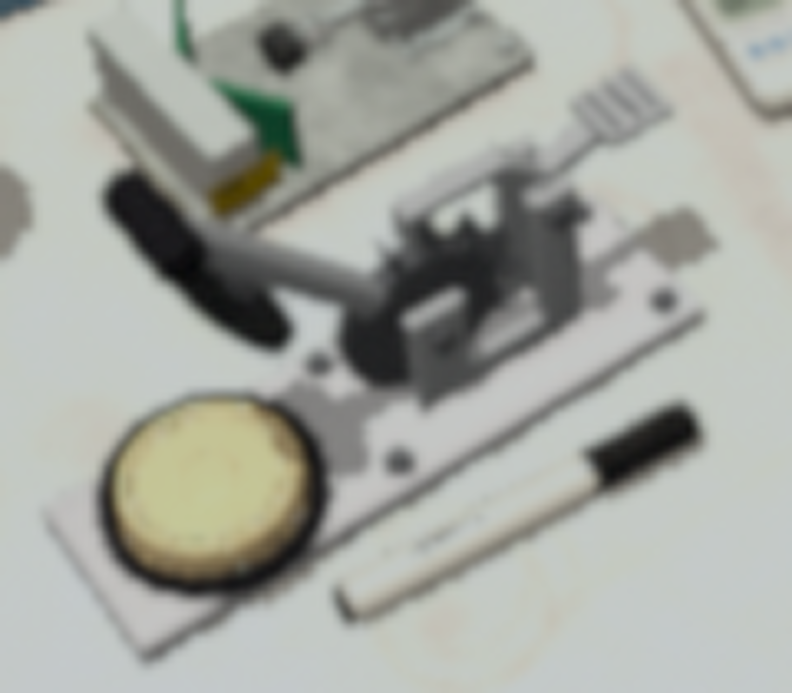

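View pics/side_crop.png

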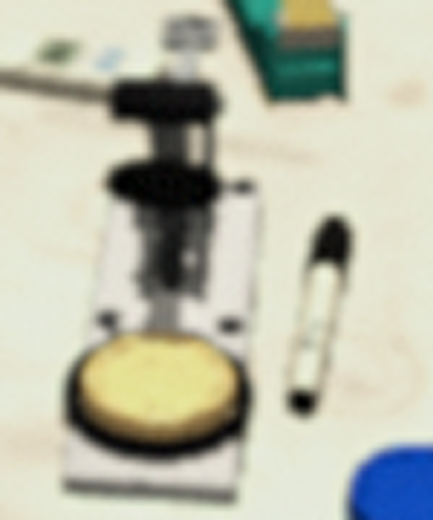

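The crops confirm the tan cap sits in the black cup on the press's plate (scene crop (210,490)). The ribbed tab is at (622,105) and the crossbar at (155,230); in the side crop the tab is at (190,33), the crossbar at (165,100). The blue disc is a separate object.

```bash
python3 - <<'E'
from h import *
S=lambda X,Y:(160+(X+.5)/6.6-.5,195+(Y+.5)/6.6-.5)
D=lambda X,Y:(235+(X+.5)/5.778-.5,195+(Y+.5)/5.778-.5)
np.set_printoptions(precision=4,suppress=True)
for nm,p in dict(near=(148,652),left=(45,512),right=(705,313)).items(): print("scene",nm,plane("scene",S(*p),.012))
for nm,p in dict(bl=(66,484),br=(235,489),fr=(259,188)).items(): print("side",nm,plane("side",D(*p),.012))
print("tab",tri(S(622,105),D(190,33))); print("bar",tri(S(153,232),D(165,100)))
print("tabplane",plane("scene",S(622,105),.095),plane("side",D(190,33),.095))
# cap: top face ellipse
print("captop",plane("scene",S(208,478),.029),plane("side",D(160,378),.029))
E
```

```text
scene near [0.4925 0.384  0.012 ]
scene left [0.5604 0.3826 0.012 ]
scene right [0.4806 0.1596 0.012 ]
side bl [0.5637 0.3902 0.012 ]
side br [0.498  0.3899 0.012 ]
side fr [0.4883 0.1664 0.012 ]
tab (array([0.5214, 0.1622, 0.0904]), np.float64(0.0009554408292352217))
bar (array([0.5275, 0.3359, 0.153 ]), np.float64(0.002677935259445831))
tabplane [0.5175 0.1652 0.095 ] [0.5216 0.1702 0.095 ]
captop [0.5249 0.338  0.029 ] [0.5289 0.3419 0.029 ]
```

Measured: near corners average to a hinge at about (0.522, 0.254), with press x ≈ (0.048, 0.999). Tab, cap and crossbar agree with the model within 4 mm. The bar radius comes out at 133 mm and the arm angle at about 0.91. Now the first move.

```bash
cat >> h.py <<'E'
from scipy.spatial.transform import Rotation as R
from bench import arm
H=np.array([.5223,.2538,0]); X=np.array([.048,.9988,0]); X/=np.linalg.norm(X); Z=np.array([0,0,1.])
RT=np.c_[X,np.cross(-Z,X),-Z]
def P(x,z): return H+X*x+Z*z
def rel(p,cmd=None):
    s=arm.read_state(); r=np.array(s["ee_rot"]); 
    return np.round(r.T@(np.array(p)-s["eef_pos"]),4), np.round(R.from_matrix(r.T@RT).as_rotvec(degrees=True),2)
E
python3 - <<'E'
from h import *
for p in ([.24,-.63,.36],[.45,-.1,.36],P(-.092,.30),P(-.092,.12)): print(p,*rel(p))
E
```

```text
[0.24, -0.63, 0.36] [-0.0006 -0.0005 -0.1296] [-9.000e-02 -5.000e-02 -6.635e+01]
[0.45, -0.1, 0.36] [ 0.3847 -0.4207 -0.1289] [-9.000e-02 -5.000e-02 -6.635e+01]
[0.51788379 0.16190606 0.3       ] [ 0.5416 -0.6411 -0.0686] [-9.000e-02 -5.000e-02 -6.635e+01]
[0.51788379 0.16190606 0.12      ] [ 0.5416 -0.6408  0.1114] [-9.000e-02 -5.000e-02 -6.635e+01]
```

send_rows --plan '[[[0,0,-0.05],[0,0,0],0],[[0,0,-0.1],[0,0,0],0],[[0.03,-0.033,-0.13],[0,0,-5],0],[[0.065,-0.07,-0.13],[0,0,-10],0],[[0.1,-0.108,-0.13],[0,0,-15],0],[[0.135,-0.146,-0.13],[0,0,-20],0],[[0.17,-0.185,-0.13],[0,0,-26],0],[[0.205,-0.223,-0.13],[0,0,-32],0],[[0.24,-0.262,-0.13],[0,0,-38],0],[[0.275,-0.3,-0.13],[0,0,-44],0],[[0.31,-0.338,-0.13],[0,0,-50],0],[[0.345,-0.377,-0.13],[0,0,-56],0]]'

```text
t: 1.3
eef_pos: [0.4216, -0.1716, 0.3612]
ee_rot: [[0.223, 0.975, -0.0], [0.975, -0.223, -0.0], [-0.0, -0.0, -1.0]]
ft_force: [1.4, -1.4, -0.4]
gripper_width: -0.0003
```

```bash
python3 - <<'E'
from h import *
for p in (P(-.092,.30),P(-.092,.12)): print(p,*rel(p))
E
```

```text
[0.51788379 0.16190606 0.3       ] [0.3466 0.0196 0.0611] [ -0.     0.02 -10.12]
[0.51788379 0.16190606 0.12      ] [0.3466 0.0196 0.2411] [ -0.     0.02 -10.12]
```

send_rows --plan '[[[0.048,0.003,0],[0,0,-2],0],[[0.096,0.006,0],[0,0,-4],0],[[0.144,0.009,0.01],[0,0,-6],0],[[0.192,0.012,0.02],[0,0,-8],0],[[0.24,0.014,0.03],[0,0,-10.1],0],[[0.285,0.016,0.04],[0,0,-10.1],0],[[0.325,0.018,0.06],[0,0,-10.1],0],[[0.3466,0.0196,0.1],[0,0,-10.1],0],[[0.3466,0.0196,0.145],[0,0,-10.1],0],[[0.3466,0.0196,0.19],[0,0,-10.1],0],[[0.3466,0.0196,0.225],[0,0,-10.1],0],[[0.3466,0.0196,0.235],[0,0,-10.1],0]]'

```text
t: 2.5
eef_pos: [0.5164, 0.1582, 0.1223]
ee_rot: [[0.052, 0.999, -0.007], [0.999, -0.052, -0.002], [-0.003, -0.007, -1.0]]
ft_force: [-0.8, -0.1, -0.1]
gripper_width: 0.0001
```

```bash
python3 - <<'E'
from h import *
from bench import read_camera
print(arm.read_state()["eef_pos"],arm.read_state()["ft_force"],*rel(P(-.092,.1)))
cs=[]
for n,(x,y,w,h) in {"scene":(190,150,110,110),"side":(230,130,110,110)}.items():
    im=read_camera(n); np.save(f"{n}1.npy",im)
    cs.append(cv2.resize(im[y:y+h,x:x+w,::-1],(400,400),interpolation=cv2.INTER_CUBIC))
cv2.imwrite("pics/c1.png",np.hstack(cs))
E
```

```text
[0.51644927 0.15824857 0.12233734] [-0.78546395 -0.06903876 -0.12576992] [0.0038 0.0014 0.0223] [-0.39  0.14 -0.23]
```

View pics/c1.png

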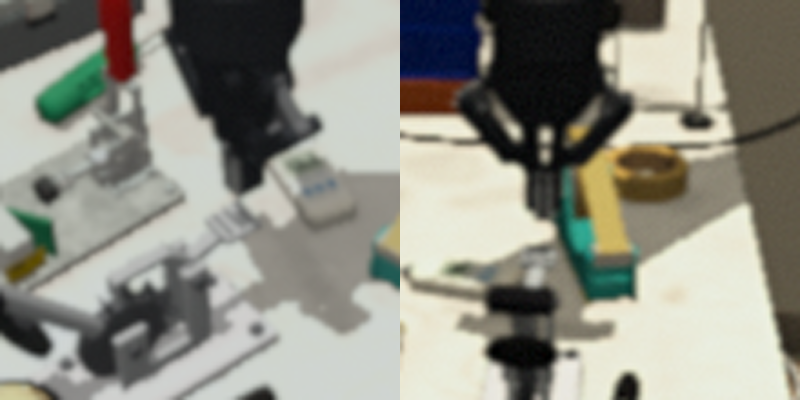

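The crops show the shut fingertips right above the tab: scene tip (240,190) over tab (232,220), side tip (542,215) over tab (538,255). I'll lower in small steps and watch the force.

send_rows --plan '[[[0.001,0.001,0.01],[0,0,0],0],[[0.001,0.001,0.018],[0,0,0],0],[[0.001,0.001,0.023],[0,0,0],0],[[0.001,0.001,0.026],[0,0,0],0],[[0.001,0.001,0.029],[0,0,0],0],[[0.001,0.001,0.03],[0,0,0],0]]'

```text
t: 3.2
eef_pos: [0.5203, 0.1604, 0.0962]
ee_rot: [[0.052, 0.999, 0.0], [0.999, -0.052, -0.0], [-0.0, 0.0, -1.0]]
ft_force: [-1.0, -0.4, 0.3]
gripper_width: 0.0001
```

send_rows --plan '[[[0,0,0.001],[0,0,0],0],[[0,0,0.002],[0,0,0],0],[[0,0,0.003],[0,0,0],0],[[0,0,0.004],[0,0,0],0],[[0,0,0.005],[0,0,0],0],[[0,0,0.006],[0,0,0],0]]'

```text
t: 3.8
eef_pos: [0.5204, 0.1587, 0.0906]
ee_rot: [[0.054, 0.999, -0.0], [0.999, -0.054, -0.003], [-0.003, -0.0, -1.0]]
ft_force: [-2.1, -5.0, 7.6]
gripper_width: -0.0001
```

Contact near z = 0.095, as expected, at 5–8 N. Continuing down to the stop.

send_rows --plan '[[[0,0,0.001],[0,0,0],0],[[0,0,0.002],[0,0,0],0],[[0,0,0.003],[0,0,0],0],[[0,0,0.004],[0,0,0],0],[[0,0,0.005],[0,0,0],0],[[0,0,0.006],[0,0,0],0]]'

```text
t: 4.4
eef_pos: [0.5203, 0.1571, 0.0843]
ee_rot: [[0.055, 0.999, -0.001], [0.998, -0.055, -0.005], [-0.005, -0.001, -1.0]]
ft_force: [-2.0, -8.0, 6.6]
gripper_width: 0.0001
```

send_rows --plan '[[[0,0,0.001],[0,0,0],0],[[0,0,0.002],[0,0,0],0],[[0,0,0.002],[0,0,0],0]]'

```text
t: 4.7
eef_pos: [0.5203, 0.1571, 0.0821]
ee_rot: [[0.055, 0.998, -0.001], [0.998, -0.055, -0.005], [-0.005, -0.001, -1.0]]
ft_force: [0.1, -6.9, 4.1]
gripper_width: 0.0001
```

send_rows --plan '[[[0,0,-0.01],[0,0,0],0],[[0,0,-0.03],[0,0,0],0],[[0,0,-0.07],[0,0,0],0],[[0,0,-0.115],[0,0,0],0],[[0,0,-0.14],[0,0,0],0],[[0,0,-0.14],[0,0,0],0]]'

```text
t: 5.3
eef_pos: [0.5225, 0.1625, 0.2271]
ee_rot: [[0.052, 0.999, 0.008], [0.999, -0.052, 0.003], [0.003, 0.008, -1.0]]
ft_force: [0.1, -0.4, 0.0]
gripper_width: -0.0001
```

```bash
python3 - <<'E'
from h import *
from bench import read_camera
print(arm.read_state()["eef_pos"])
cs=[]
for n,(x,y,w,h) in {"scene":(160,195,120,105),"side":(235,185,75,100)}.items():
    im=read_camera(n); np.save(f"{n}2.npy",im)
    cs.append(cv2.resize(im[y:y+h,x:x+w,::-1],(480,420) if n=="scene" else (315,420),interpolation=cv2.INTER_CUBIC))
cv2.imwrite("pics/c2.png",np.hstack(cs))
for th in (.75,.9): print(th,P(.135*np.cos(th),.048+.135*np.sin(th)))
E
```

```text
[0.52248052 0.16248943 0.22707807]
0.75 [0.52704157 0.35246413 0.14002123]
0.9 [0.52632822 0.33762061 0.15374913]
```

View pics/c2.png

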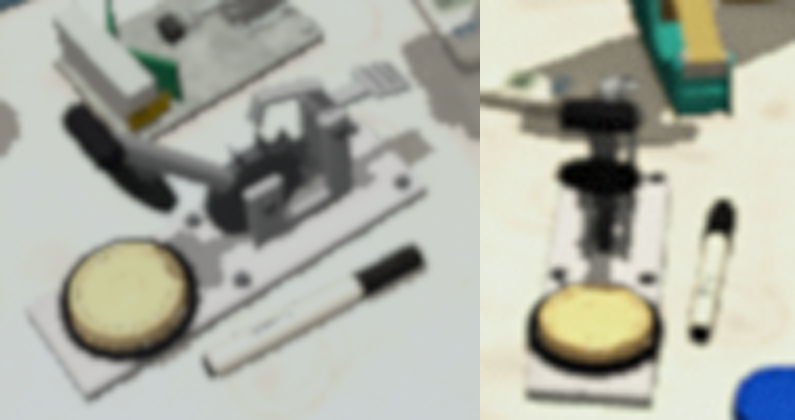

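The pawl's tab has dropped, and its nose is lifted clear of the teeth. The crossbar, cap and marker are unchanged. Next I move above the crossbar.

```bash
python3 - <<'E'
from h import *
print(rel(P(.083,.227)),rel(P(.083,.180)))
E
```

```text
(array([ 0.1759, -0.0032, -0.004 ]), array([ 0.08, -0.03, -0.23])) (array([ 0.1759, -0.0033,  0.043 ]), array([ 0.08, -0.03, -0.23]))
```

send_rows --plan '[[[0.04,-0.001,0],[0,0,0],0],[[0.085,-0.002,0],[0,0,0],0],[[0.13,-0.003,0],[0,0,0],0],[[0.165,-0.003,0],[0,0,0],0],[[0.176,-0.003,0.01],[0,0,0],0],[[0.176,-0.003,0.03],[0,0,0],0],[[0.176,-0.003,0.043],[0,0,0],0],[[0.176,-0.003,0.043],[0,0,0],0],[[0.176,-0.003,0.043],[0,0,0],0]]'

```text
t: 6.3
eef_pos: [0.5265, 0.3353, 0.1787]
ee_rot: [[0.053, 0.999, -0.001], [0.999, -0.053, -0.001], [-0.001, -0.001, -1.0]]
ft_force: [0.1, 0.8, -0.4]
gripper_width: 0.0001
```

```bash
python3 - <<'E'
from h import *
for th in np.r_[.907:-.001:13j]: print(round(th,3),rel(P(.135*np.cos(th),.057+.135*np.sin(th)))[0])
print(rel(P(.1,.1))[1])
E
```

```text
0.907 [ 0.0015 -0.0003  0.0154]
0.831 [ 0.0094 -0.0003  0.022 ]
0.756 [ 0.0166 -0.0003  0.0291]
0.68 [ 0.0234 -0.0004  0.0368]
0.604 [ 0.0295 -0.0004  0.045 ]
0.529 [ 0.035  -0.0004  0.0536]
0.453 [ 0.0398 -0.0004  0.0626]
0.377 [ 0.0439 -0.0004  0.0719]
0.302 [ 0.0473 -0.0004  0.0816]
0.226 [ 0.05   -0.0004  0.0914]
0.15 [ 0.0519 -0.0004  0.1015]
0.075 [ 0.0531 -0.0004  0.1116]
-0.001 [ 0.0535 -0.0004  0.1218]
[-0.06  0.06 -0.31]
```

send_rows --plan '[[[0.001,0,0.008],[0,0,0],0],[[0.0015,0,0.0135],[0,0,0],0],[[0.0055,0,0.0188],[0,0,0],0],[[0.0094,0,0.022],[0,0,0],0],[[0.013,0,0.0255],[0,0,0],0],[[0.0166,0,0.0291],[0,0,0],0],[[0.02,0,0.033],[0,0,0],0],[[0.0234,0,0.0368],[0,0,0],0]]'

```text
t: 7.1
eef_pos: [0.528, 0.3611, 0.1429]
ee_rot: [[0.052, 0.999, 0.001], [0.999, -0.052, 0.002], [0.002, 0.001, -1.0]]
ft_force: [-0.6, 0.8, 5.4]
gripper_width: 0.0002
```

Already past 0.75 rad with only about 5 N, so the pawl is free. I'll follow the arc.

send_rows --plan '[[[0.003,0,0.004],[0,0,0],0],[[0.006,0,0.0082],[0,0,0],0],[[0.009,0,0.0125],[0,0,0],0],[[0.0116,0,0.0168],[0,0,0],0],[[0.014,0,0.0213],[0,0,0],0],[[0.0164,0,0.0258],[0,0,0],0],[[0.0185,0,0.0305],[0,0,0],0],[[0.0205,0,0.0351],[0,0,0],0],[[0.0223,0,0.04],[0,0,0],0],[[0.0239,0,0.0448],[0,0,0],0],[[0.0253,0,0.0497],[0,0,0],0],[[0.0266,0,0.0546],[0,0,0],0]]'

```text
t: 8.3
eef_pos: [0.5293, 0.3908, 0.0893]
ee_rot: [[0.05, 0.999, 0.003], [0.999, -0.05, 0.007], [0.007, 0.002, -1.0]]
ft_force: [1.5, 5.5, 5.2]
gripper_width: -0.0003
```

send_rows --plan '[[[0.001,0,0.005],[0,0,0],0],[[0.0019,0,0.0101],[0,0,0],0],[[0.0025,0,0.015],[0,0,0],0],[[0.0031,0,0.0202],[0,0,0],0],[[0.0035,0,0.024],[0,0,0],0],[[0.0035,0,0.026],[0,0,0],0],[[0.0035,0,0.027],[0,0,0],0]]'

```text
t: 9.0
eef_pos: [0.5291, 0.3895, 0.0605]
ee_rot: [[0.052, 0.999, -0.001], [0.999, -0.052, -0.001], [-0.001, -0.001, -1.0]]
ft_force: [-0.5, 2.5, 3.2]
gripper_width: -0.0002
```

Now the last 3.5 mm, until the force rises at the cap.

send_rows --plan '[[[0,0,0.001],[0,0,0],0],[[0,0,0.002],[0,0,0],0],[[0,0,0.003],[0,0,0],0],[[0,0,0.0035],[0,0,0],0]]'

```text
t: 9.4
eef_pos: [0.5292, 0.3898, 0.0575]
ee_rot: [[0.052, 0.999, -0.0], [0.999, -0.052, -0.0], [-0.0, -0.0, -1.0]]
ft_force: [-2.0, 1.1, 6.9]
gripper_width: -0.0001
```

send_rows --plan '[[[0,0,0.0005],[0,0,0],0],[[0,0,0.001],[0,0,0],0],[[0,0,0.001],[0,0,0],0]]'

```text
t: 9.7
eef_pos: [0.5292, 0.3899, 0.0573]
ee_rot: [[0.052, 0.999, 0.0], [0.999, -0.052, -0.0], [-0.0, 0.0, -1.0]]
ft_force: [-2.6, 0.4, 10.2]
gripper_width: -0.0001
```

send_rows --plan '[[[0,0,0.001],[0,0,0],0],[[0,0,0.002],[0,0,0],0],[[0,0,0.002],[0,0,0],0]]'

```text
t: 10.0
eef_pos: [0.5293, 0.39, 0.0568]
ee_rot: [[0.052, 0.999, 0.001], [0.999, -0.052, -0.001], [-0.001, 0.001, -1.0]]
ft_force: [-5.1, -2.3, 20.7]
gripper_width: 0.0002
```

send_rows --plan '[[[0,0,-0.003],[0,0,0],0],[[0,0,-0.015],[0,0,0],0],[[0,0,-0.05],[0,0,0],0],[[0,0,-0.1],[0,0,0],0],[[-0.03,0,-0.14],[0,0,0],0],[[-0.08,0,-0.18],[0,0,0],0],[[-0.13,0,-0.2],[0,0,0],0],[[-0.175,0,-0.22],[0,0,0],0],[[-0.22,0,-0.22],[0,0,0],0],[[-0.22,0,-0.22],[0,0,0],0]]'

```text
t: 11.0
eef_pos: [0.5184, 0.1624, 0.2749]
ee_rot: [[0.062, 0.998, 0.0], [0.998, -0.061, -0.005], [-0.005, 0.001, -1.0]]
ft_force: [0.5, -0.6, -0.2]
gripper_width: -0.0001
```

```bash
python3 - <<'E'
from h import *
from bench import read_camera
s=arm.read_state();print(s["t"],s["eef_pos"],s["ft_force"])
cs=[]
for n,(x,y,w,h) in {"scene":(160,195,120,105),"side":(235,185,75,100)}.items():
    im=read_camera(n); np.save(f"{n}3.npy",im)
    cs.append(cv2.resize(im[y:y+h,x:x+w,::-1],(480,420) if n=="scene" else (315,420),interpolation=cv2.INTER_CUBIC))
    print(n,"bar mid level, ends",proj(n,[P(.135,.048),P(.135,.057)]).round(1).tolist(),(x,y))
cv2.imwrite("pics/c3.png",np.hstack(cs))
E
```

```text
11.0 [0.51843581 0.16237231 0.27491107] [ 0.50339687 -0.64822262 -0.16620436]
scene bar mid level, ends [[168.3, 273.7], [167.6, 271.3]] (160, 195)
side bar mid level, ends [[261.7, 265.5], [261.8, 262.2]] (235, 185)
```

View pics/c3.png

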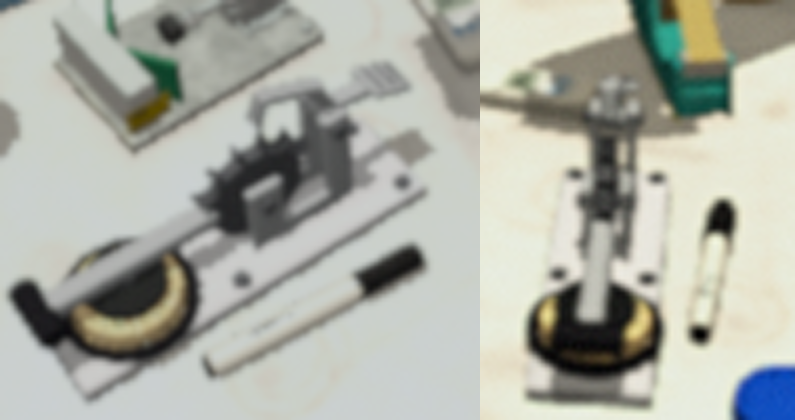

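The arm is level with its pad flat on the cap. The bar is seen at scene pixel (169.5,273), against (168.3,273.7) predicted for a level arm. The cap is still in its nest and the marker hasn't moved.

```bash
python3 -c "
from bench import ticket; print(ticket.sign_off())"
```

```text
the job is handed in; nothing more can be done
None
```

The cap press is closed on the cap, and I handed the job in at about 11 s of the 43 s allowed.

- **Pawl:** I pressed the tab down with the shut fingertips, about 13 mm of travel at up to about 10 N. That puts the pawl at an estimated 0.35 rad, clear of the teeth from 0.15. A picture taken before I touched the arm showed it free.
- **Arm:** I pushed it down by the crossbar along its arc with about 3–8 N. It passed the 0.75 rad locking point at about 5 N, so it was not forced against the pawl.
- **Seating:** at the bottom the force rose to about 21 N with almost no further movement, the finger stopping at z ≈ 57 mm, which is the height for a level arm.
- **Last pictures:** the crossbar is within about 1.5 pixels of where a level arm should be, the pad rests on the cap, and the cap is in its nest. The marker and the blue look-alike look unmoved, and the robot is clear of everything. The jar and tape roll were not in the last crops; the gripper never worked next to them.

No check failed. The scene and side cameras disagreed by about 5 mm on positions, so I used the average, and both contacts came where expected.

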